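# Dock the plant tray behind its drop catch

### The arm

A 6-joint arm with a two-finger parallel gripper is mounted at the origin on the work surface. World frame = base frame: x ahead of the robot, y to its left, z up, the work surface at z = 0. Lengths are in mm, angles in rad, forces in N, time in s.
With the tool pointing down it reaches from about 350 to 975 mm from the base axis. Payload 7.1 kg.
Tool frame: the origin (TCP) lies midway between the tips of the shut fingers; the grasp point (between the pads) lies 19 mm behind it (ctrl.tcp_to_grasp is the distance from the TCP to the grasp point, in mm); z points along the fingers, y is the line along which they close (so a half turn about z gives the same grasp; the last joint's range is limited). The gripper opens to 88 mm and grips with 3 to 60 N. Pads are 20 mm wide; open, the fingers measure 115 mm over their backs; the gripper's body (75 mm by 178 mm) begins 61 mm behind the grasp point.
Start: joints at [1.141, 0.423, 1.63, -0, 1.089, -0.019], TCP at [249.557, 572.997, 222.675] pointing down, gripper open.
Joint ranges: [-3, 3], [-0.9, 2.11], [0.09, 2.58], [-1.31, 4.45], [0.11, 2.69], [-2.54, 2.54]. Speed limits (rad/s): [2.39, 2.39, 3.01, 3.14, 3.14, 3.14].

### API

Orientations are given as a rotation vector (axis times angle).
In Python, from workcell import get_obs, cams, ticket, boxes_of, ctrl gives the robot as it stands.
- The arm moves only by the shell command python3 -m creep 'ROWS' [OPENING]. ROWS is JSON, one flat list of numbers, 4 for each row, row after row: the shift along the world's x, y, z in m, then the turn about the world's z in rad. In form: [tx, ty, tz, spin, tx, ty, tz, spin, ...]. A call has 1 to 10 rows; each row is the pose to reach, as a shift and turn from the pose commanded when the call began; what a row does not reach only later rows make up. A row lasts 1/12 s, in which the tool goes at most 41.7 mm and 7.16 degrees, less where a joint would pass 70% of its speed; a pose out of reach is approached as far as the arm can. A call with a gripper value outside its range is refused whole. OPENING is the opening, from 0 (shut) to 1 (fully open), set as the call begins (- or left out, the last holds). The fingers move at their own pace and stop on an object; the grip force is fixed at half the most. Time passes only in rows, so rows that repeat a pose let the fingers close. It gives the time, the measured TCP pose, the force, the opening and the grip force at its end, in the units of the state.
- get_obs(): the state, without advancing time (a new reading comes with each control period).
- cams.get_image(name): name is "scene" or "top" or "wrist"; returns (picture, depth): 384x512x3 uint8, red, green, blue; 384x512 float32, mm along the optical axis (not along the pixel's ray), 0 where there is no reading.
- cams.get_calibration(name): a dict with "mtx" (3x3 intrinsics, pixels), "R" (3x3) and "t" (3): a world point X has camera coordinates R X + t; the wrist camera has in their place "mount" (4x4, takes a point from camera to tool coordinates, whose origin is the TCP and whose axes are the flange's). Camera axes: x right, y down, z forward; pixel columns grow to the right and rows downward; lengths in mm; the calibration is good to about 2 mm. A picture is of the moment at which its call begins: read the wrist's pose just before it. get_calibration takes no time and is no camera call.
- ticket.close_job(): hands the job in; it is judged then, once.
Trained networks look in the newest picture that a camera, given by its name, has taken for a name from the list of things; names that differ only in an ending like _2 or _b are one class to them, and where a whole thing is asked for, a point or a joint stands for the part that bears it (a point fixed in the world has none). Each returns a list of dicts, best first, with "score" (0 to 1); they miss things now and then, are a little off and sometimes report something else, mostly with a low value. They report only what shows in the picture. A call takes as long as a camera call. They do not tell look-alikes from the thing itself.
- boxes_of(camera, target): "centre" ([column, row] in pixels, amid what is visible of it).
The state is a dict: "t": time; "qpos": joint angles; "qvel": joint speeds; "joint_torque": joint torques, N m; "ee_pos": TCP position; "orientation": TCP orientation; "ft_force": force on the tool from outside, world axes, zero at the start; "moment": the same for the moment, N m; "width": finger opening in mm; "grasp_force": force on a finger pad.
Only numpy, scipy, OpenCV 4.12 (cv2) and the standard library are available. Lean on these libraries where they do the work, as an engineer would, in place of code of your own. Each camera call takes 0.05 s, during which the arm holds its last target. There are 200 camera calls.

### The job

Slide the wooden plant tray, pot end first and flat on the sill, into its dock so that its own edge lifts the steel catch, and press it gently home against the rubber back stop so that the catch drops behind it. Then draw it back gently by its post until it bears firmly on the dropped catch, to prove that it holds, and let go. Do not touch the catch with the robot, never force the tray, and leave the other things on the sill alone.

Things in the scene. Friction and masses are not known exactly. Their poses are not given: they have to be found in the camera images.
- tray: Wooden plant tray: flat board 140 long (x), 90 wide (y), 20 mm thick, front corners cut off 12 mm at 45 degrees, with a fixed cactus pot (50 mm across, centred at x = +32, top 87 mm up) and a post. 0.4 to 0.75 kg. Origin: centre of the underside; +x is the pot end, which enters the dock first; z up. Rear face at x = -70, front face at x = +70 mm.
- post (a point): Grip point on the tray's upright square steel post, 24 x 24 mm, at tray x = -38, y = 0; faces square to the tray, same axes. The post rises from the board's top (20 mm up) to 98 mm up; this point is on its axis, 78 mm above the tray's underside. The pot's rim begins 33 mm ahead of the post, the tray's centre of mass is 24 mm ahead of it: pinched by its front and rear faces it stays level.
- dock: Two wooden rails 16 mm high on the sill, no floor (the tray slides on the sill). Origin on the sill midway between them; +x is the way in. Channel 96 mm wide (3 mm play each side of the tray), from x = -105 to +105; flared cheeks before it. Right (-y) rail has a gap at x = -105 to -57 mm for the catch. Tray against the dropped catch: origin at dock x = -2; against the stop: +3 to +15 mm.
- dock_mouth (a point): Point on the sill in the middle of the flared mouth, at dock x = -150, y = 0 mm, where the cheeks are about 130 mm apart; same axes as the dock.
- stop: Wooden cross piece, 130 wide, 40 mm high, at the dock's inner end; origin: its near face, on the sill (dock x = +105), axes as the dock. A rubber-faced pad (50 wide, 31 mm high) stands before it on an adjusting screw, its face 20 to 32 mm in front of this origin. The setting differs every time and is not measured: find it by feel. It is rigid and does not give.
- catch (a joint): Angle of the steel gravity catch, rad: 0 = down (rest), grows as it lifts, at most 0.7; about 0.17 riding on the tray. Its pin lies across the dock outside the right rail at dock x = +13, 10 mm up; the lever runs 85 mm from it towards the mouth to the nose. 0.1 kg, no spring. It drops once the tray's rear face has passed dock x = -72 mm. Pulling the tray back on it keeps it shut.
- nose_tip (a point): Lowest point of the nose of the catch, on its upright face towards the stop, mid width: when down at dock x = -72, y = -44.5 mm, 5 mm up; axes as the dock when down. The steel nose hangs over the right edge of the channel (dock y = -63 to -26 mm): towards the mouth it has a 30 degree slope from 23 mm up at x = -106 to 5 mm up at x = -75. Its top rises to about 50 mm when lifted by the tray.
- timer: Bystander: glass sand timer shape, 72 mm across, 165 mm high. Origin: centre of the underside.
- vase: Bystander: round ceramic vase, 86 mm across, 72 mm high. Origin: centre of the underside.
- books: Bystander: two books lying flat, 105 x 150 mm, 40 mm high. Origin: centre of the underside.
There are look-alikes about, which are no part of the job. Leave any red look-alike of the tray alone. Several things look just like the stop: the one meant starts nearest to the robot's base.

How it is judged (in metres and radians):
On the way, in this order (a step that is already met when the one before it is completed fails the run):
1. tray flat on the sill in the mouth of the dock, lined up, catch still down (x of tray in the frame of dock between -0.26 and -0.13 m and y of tray in the frame of dock between -0.02 and 0.02 m and angle between the x axis of tray and the x axis of dock, either way round below 0.2 rad and value of joint catch below 0.03 rad and height (world z) of tray below 0.005 m and angle between tray's own z axis and vertical below 0.08 rad), for 0.1 s.
2. the catch is lifted by the tray and rides on it (value of joint catch above 0.1 rad and contact force between tray and catch above 0.05 N and x of tray in the frame of dock between -0.16 and 0 m and y of tray in the frame of dock between -0.008 and 0.008 m and height (world z) of tray below 0.005 m and angle between tray's own z axis and vertical below 0.08 rad and angle between the x axis of tray and the x axis of dock, either way round below 0.1 rad), for 0.2 s.
3. tray pressed home against the back stop (over 3 N), catch dropped behind it (contact force between tray and stop above 3 N and value of joint catch below 0.04 rad and height (world z) of tray below 0.005 m and angle between tray's own z axis and vertical below 0.08 rad), for 0.2 s.
4. tray drawn back on the dropped catch (over 3 N) (contact force between tray and catch above 3 N and value of joint catch below 0.04 rad and x of tray in the frame of dock above -0.006 m and height (world z) of tray below 0.005 m and angle between tray's own z axis and vertical below 0.08 rad), for 0.2 s.
At the end, for the whole second after the job is handed in: The tray stands flat (tilt under 0.08 rad, underside under 5 mm) in the dock between stop and catch (dock x -6 to +18 mm, y within 8 mm, turned under 0.1 rad), the catch is down (under 0.04 rad), the tray is released and at rest (x of tray in the frame of dock between -0.006 and 0.018 m and value of joint catch below 0.04 rad and linear speed of tray below 0.01 m/s and contact force between tray and the fingers below 0.1 N and y of tray in the frame of dock between -0.008 and 0.008 m and height (world z) of tray below 0.005 m and angle between tray's own z axis and vertical below 0.08 rad and angle between the x axis of tray and the x axis of dock, either way round below 0.1 rad); the robot touches nothing.
It fails at once if tray forced: over 25 N between the tray and the dock, its stop or its catch (contact force between tray and dock above 25 N or contact force between tray and stop above 25 N).
It fails at once if the robot touches the catch (contact force between any of the arm, the fingers and catch above 0.3 N).
It fails at once if a bystander is moved over 20 mm (distance of any of timer, vase, books from where it was at the start of the episode above 0.02 m).
It also fails if it takes over 64 s, if anything falls off the work surface, if the arm or the gripper's body presses on something with over 40 N, if the wrist force passes 120 N, or if a joint passes its speed limit or range.

## Working session

There is one attempt and no reset: what is moved stays moved. The work goes in short steps, Python scripts to look and compute and a shell command to move; the robot and the scene stay as the last step left them, time stands still between calls to the robot, and variables do not carry over. Pictures are saved under pics/ and viewed, at most 10 in all, crops included, and the job is handed in when it is done.

```bash
mkdir -p pics; ls
cat > h.py <<'E'
import numpy as np,cv2
from workcell import get_obs,cams,ticket,boxes_of,ctrl
from scipy.spatial.transform import Rotation as Ro
def cal(n):
    c=cams.get_calibration(n);K=np.array(c["mtx"])
    if n=="wrist":
        o=get_obs();T=np.eye(4);T[:3,:3]=Ro.from_rotvec(o["orientation"]).as_matrix();T[:3,3]=o["ee_pos"]
        W=T@np.array(c["mount"]);return K,W[:3,:3].T,-W[:3,:3].T@W[:3,3]
    return K,np.array(c["R"]),np.array(c["t"])
def cloud(c,d):
    K,R,t=c;v,u=np.indices(d.shape)
    P=np.stack([(u-K[0,2])/K[0,0]*d,(v-K[1,2])/K[1,1]*d,d],-1)
    return (P-t)@R   # world
def pix(c,X):
    K,R,t=c;p=K@(R@np.array(X,float)+t);return p[:2]/p[2]
E
python3 - <<'E'
from h import *
for n in("top","scene"):
    c=cal(n);im,d=cams.get_image(n);cv2.imwrite(f"pics/{n}0.png",im[...,::-1]);np.savez(f"{n}0.npz",im=im,d=d)
    P=cloud(c,d)
    print(n,"campos",(-c[1].T@c[2]).round())
    for k in("tray","post","dock","stop","catch","timer","vase","books"):
        for b in boxes_of(n,k)[:4]:
            u,v=np.round(b["centre"]).astype(int);print(k,round(b["score"],2),u,v,P[v,u].round())
E
```

```text
pics
top campos [ 396.  -18. 1214.]
tray 0.82 336 297 [ 273. -214.   18.]
tray 0.58 334 214 [ 481. -218.   21.]
tray 0.23 239 179 [578.  22.  11.]
post 0.7 333 299 [ 269. -206.   23.]
post 0.61 332 213 [ 483. -212.   25.]
dock 0.92 223 174 [593.  64.   1.]
stop 0.63 165 169 [605. 211.  29.]
catch 0.63 239 177 [582.  22.  16.]
catch 0.19 260 123 [709. -35.  71.]
timer 0.74 383 138 [ 670. -347.   41.]
timer 0.57 105 262 [375. 318. 163.]
vase 0.98 262 123 [707. -39.  75.]
books 0.92 386 137 [ 673. -355.   39.]
scene campos [1181. -243. 1044.]
tray 0.64 176 217 [ 521. -220.   59.]
tray 0.61 159 161 [ 271. -211.   18.]
post 0.84 160 164 [ 286. -212.   20.]
post 0.82 175 210 [ 517. -217.   86.]
dock 0.92 285 211 [585.  84.   2.]
dock 0.22 178 212 [ 525. -211.   84.]
stop 0.91 357 247 [784. 202.  41.]
stop 0.75 332 199 [621. 215.  40.]
catch 0.6 270 217 [595.  32.  16.]
catch 0.3 281 214 [598.  65.  15.]
timer 0.76 334 118 [398. 328. 118.]
vase 0.79 262 260 [737. -53.  71.]
vase 0.56 281 212 [580.  74.  -4.]
books 0.92 146 288 [ 684. -347.   40.]
```

```bash
python3 -m creep --help | head -20; python3 -c "
from h import *;print(get_obs())"
```

```text
{'t': 0.9, 'qpos': array([ 1.14096535e+00,  4.23096082e-01,  1.62986176e+00, -3.01913796e-05,
        1.08859926e+00, -1.89924390e-02]), 'qvel': array([-0.0002608 , -0.00049823,  0.00103465, -0.00040754, -0.00079062,
        0.00048036]), 'joint_torque': array([-5.46138235e-04, -5.44555271e+01, -2.74048269e+01,  6.43420173e-02,
        1.68886548e-02,  6.76353488e-05]), 'ee_pos': array([249.5941112, 573.0068834, 222.6925658]), 'orientation': array([6.40786162e-01, 3.07551360e+00, 4.51051091e-05]), 'ft_force': array([-1.55172664, -0.45883098,  0.68726453]), 'moment': array([-0.0268086 ,  0.01182907,  0.01845162]), 'grasp_force': 0.0, 'width': 87.85675493662421}invalid input: not JSON, or not a number
```

Run:
```python
import cv2
for n in("top","scene"):
    a=cv2.imread(f"pics/{n}0.png")
    cv2.imwrite(f"pics/{n}0b.png",cv2.resize(a[70:360,80:430],None,fx=2.05,fy=2.05,interpolation=cv2.INTER_CUBIC) if n=="top" else cv2.resize(a[90:340,100:420],None,fx=2.4,fy=2.4,interpolation=cv2.INTER_CUBIC))
```

```text
(no output)
```

View pics/top0b.png

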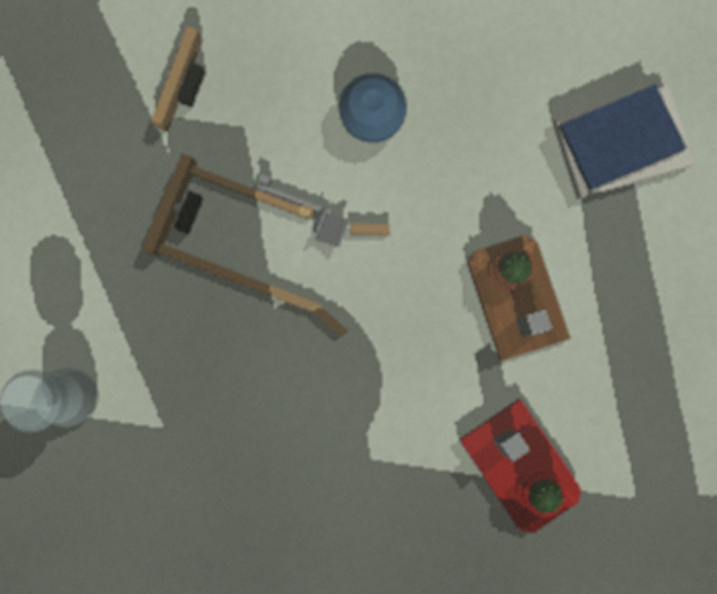

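View pics/scene0b.png

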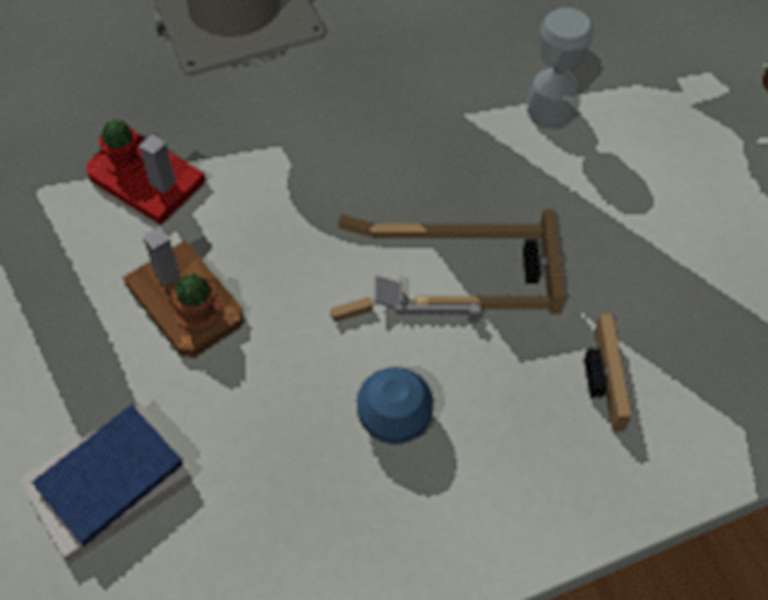

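The top view shows the brown tray at crop (520,295), with its pot end up-left. The red look-alike is at (520,465). The dock opens to the right, with its near stop at (170,205) and the nose of the catch at (330,225). The spare stop is at (178,78). Next I fit the tray and dock poses.

Run:
```python
from h import *
for n in("top","scene"):
    f=np.load(n+"0.npz");d=f["d"];im=f["im"].astype(int);c=cal(n);P=cloud(c,d)
    x,y,z=P[...,0],P[...,1],P[...,2]
    def rect(m,l):
        q=P[m][:,:2].astype(np.float32)
        if len(q)<8: print(l,"few",len(q));return
        r=cv2.minAreaRect(q);b=cv2.boxPoints(r);e=[b[1]-b[0],b[2]-b[1]];e=max(e,key=np.linalg.norm)
        print(n,l,len(q),np.round(r[0],1),np.round(r[1],1),"long-axis deg",round(np.degrees(np.arctan2(e[1],e[0]))%180,1),"z",np.median(P[m][:,2]).round(1))
    near=lambda X,Y,r:(np.hypot(x-X,y-Y)<r)&(d>0)
    notred=~((im[...,0]>110)&(im[...,1]<60))
    rect(near(495,-218,100)&(z>14)&(z<26)&(x>400)&notred,"board")
    rect(near(495,-218,100)&(z>92)&(z<104),"posttop")
    rect(near(495,-218,110)&(z>6)&(z<400),"traywhole")
    rect(near(605,211,90)&(z>35)&(z<46)&(x<690),"stop")
    k=near(590,80,170)&(z>10)&(z<21)&(x<690)
    m,lab,st,ce=cv2.connectedComponentsWithStats(k.astype(np.uint8))
    for i in range(1,m):
        if st[i,4]>25: rect(lab==i,"rail%d"%i)
```

```text
top board 1419 [ 482.3 -214. ] [139.8  90.9] long-axis deg 16.2 z 20.7
top posttop 108 [ 476.4 -217. ] [87.3 23.7] long-axis deg 13.6 z 98.5
top traywhole 1997 [ 491.4 -219.1] [200.7 206.3] long-axis deg 112.1 z 21.6
top stop 308 [602.5 207.4] [ 42.5 128.6] long-axis deg 161.4 z 40.2
top rail1 371 [624.6 114.8] [182.2  54.4] long-axis deg 82.0 z 16.1
top rail4 99 [574.1  16.7] [25.5 42. ] long-axis deg 161.0 z 15.8
top rail7 98 [570.6 -33. ] [49.1 11.2] long-axis deg 88.5 z 16.0
top rail10 471 [502.3 114.8] [257.8  25.2] long-axis deg 64.9 z 16.4
scene board 882 [ 482.5 -212.8] [144.9  90.8] long-axis deg 16.7 z 18.9
scene posttop 70 [ 447.1 -223.4] [25.9 24.1] long-axis deg 17.4 z 96.5
scene traywhole 1463 [ 482.5 -213. ] [144.9  91. ] long-axis deg 16.7 z 20.6
scene stop 181 [606.3 218.9] [ 14.7 129.4] long-axis deg 157.5 z 38.7
scene rail1 333 [505.3 114.1] [258.3  25.4] long-axis deg 64.2 z 14.3
scene rail7 352 [613.6  98.3] [203.   42.7] long-axis deg 63.6 z 14.8
scene rail10 77 [571.5 -30.5] [51.1 14.2] long-axis deg 88.3 z 14.4
```

Run:
```python
from h import *
for n in("top","scene"):
    f=np.load(n+"0.npz");d=f["d"];c=cal(n);P=cloud(c,d);Q=P[(d>0)]
    z=Q[:,2]
    o=np.array([573.,107]);a=np.radians(69.5)
    for it in range(4):
        R=np.array([[np.cos(a),-np.sin(a)],[np.sin(a),np.cos(a)]])
        L=(Q[:,:2]-o)@R
        rl=L[(z>11)&(z<20)&(L[:,1]>40)&(L[:,1]<75)&(abs(L[:,0])<95)]
        rr=L[(z>11)&(z<20)&(L[:,1]<-40)&(L[:,1]>-75)&(L[:,0]>-45)&(L[:,0]<95)]
        s=L[(z>34)&(z<46)&(abs(L[:,1])<70)&(L[:,0]>90)&(L[:,0]<140)]
        bins=np.arange(-95,95,10);e=[]
        for b in bins:
            q=rl[(rl[:,0]>=b)&(rl[:,0]<b+10),1]
            if len(q)>3:e.append((b+5,q.min(),np.median(q),q.max()))
        e=np.array(e);p=np.polyfit(e[:,0],e[:,2],1)
        e2=[]
        for b in bins:
            q=rr[(rr[:,0]>=b)&(rr[:,0]<b+10),1]
            if len(q)>3:e2.append((b+5,q.min(),np.median(q),q.max()))
        e2=np.array(e2)
        a+=p[0]
        li,ri=np.median(e[:,1]),np.median(e2[:,3]);sx=np.percentile(s[:,0],3)
        print(n,np.degrees(a).round(2),"o",o.round(1),"left in/out",li.round(1),np.median(e[:,3]).round(1),"right in",ri.round(1),np.median(e2[:,1]).round(1),"stop x",sx.round(1),s[:,0].max().round(1),"y",s[:,1].min().round(1),s[:,1].max().round(1))
        o=o+R@np.array([sx-105,(np.median(e[:,1])-48+ri+48)/2])
```

```text
top 67.77 o [573. 107.] left in/out 59.6 71.2 right in -40.4 -51.1 stop x 100.8 125.6 y -56.8 70.0
top 67.84 o [562.5 106.4] left in/out 50.5 61.9 right in -45.8 -63.9 stop x 101.8 129.9 y -63.0 66.5
top 67.85 o [559.1 104.3] left in/out 48.1 59.5 right in -48.2 -65.9 stop x 102.8 133.1 y -65.5 64.0
top 67.67 o [558.3 102.2] left in/out 48.1 59.6 right in -48.1 -66.0 stop x 103.2 135.3 y -65.5 64.0
scene 68.13 o [573. 107.] left in/out 58.6 71.0 right in -40.5 -52.6 stop x 108.8 125.2 y -57.9 67.3
scene 68.1 o [565.9 113.7] left in/out 49.7 61.5 right in -46.9 -61.0 stop x 105.8 120.5 y -64.3 66.3
scene 68.01 o [564.9 115. ] left in/out 48.4 60.1 right in -48.3 -62.4 stop x 105.0 119.6 y -65.7 64.9
scene 68.01 o [564.8 115.1] left in/out 48.5 60.1 right in -48.2 -62.5 stop x 105.0 119.5 y -65.6 65.0
```

```bash
python3 -m creep '[0.1,-0.4,0,-0.874,0.1,-0.4,0,-0.874,0.1,-0.4,0,-0.874,0.1,-0.4,0,-0.874,0.1,-0.4,0,-0.874,0.1,-0.4,0,-0.874,0.1,-0.4,0,-0.874,0.1,-0.4,0,-0.874,0.1,-0.4,0,-0.874,0.1,-0.4,0,-0.874]' 0.55
python3 -m creep '[0.096,-0.397,0,0,0.096,-0.397,0,0,0.096,-0.397,0,0,0.096,-0.397,0,0,0.096,-0.397,0,0,0.096,-0.397,0,0,0.096,-0.397,0,0,0.096,-0.397,0,0,0.096,-0.397,0,0,0.096,-0.397,0,0]'
python3 - <<'E'
from h import *
o=get_obs();print(o["ee_pos"],o["ft_force"],o["width"])
R=Ro.from_rotvec(o["orientation"]).as_matrix();print("tool y deg",np.degrees(np.arctan2(R[1,1],R[0,1])))
c=cal("wrist");im,d=cams.get_image("wrist");cv2.imwrite("pics/w1.png",im[...,::-1]);P=cloud(c,d);print("cam",(-c[1].T@c[2]).round())
for lo,hi,l in((14,26,"board"),(92,104,"post")):
    m=(d>0)&(P[...,2]>lo)&(P[...,2]<hi)&(np.hypot(P[...,0]-482,P[...,1]+213)<100)
    q=P[m][:,:2].astype(np.float32)
    if len(q)>8:
        r=cv2.minAreaRect(q);print(l,len(q),r,np.median(P[m],0))
E
```

```text
t: 1.73
ee_pos: [349.6, 170.9, 223.0]
orientation: [1.882, 2.515, 0.001]
ft_force: [0.9, -0.3, 0.7]
width: 48.2
grasp_force: 0.0
t: 2.57
ee_pos: [446.0, -227.2, 223.0]
orientation: [1.883, 2.513, 0.0]
ft_force: [0.2, -0.2, 0.3]
width: 48.5
grasp_force: 0.0
[ 445.99381104 -227.15148301  222.96719741] [ 0.24032629 -0.21205598  0.33592341] 48.45202785918738
tool y deg 16.316454531483334
cam [ 428. -162.  385.]
board 6516 ((483.11639404296875, -214.67098999023438), (140.32711791992188, 89.73931884765625), 16.30263900756836) [ 474.60593674 -207.5781774    20.07575637]
post 706 ((446.15655517578125, -225.0615234375), (23.862016677856445, 23.901437759399414), 16.242137908935547) [ 446.23536881 -224.25128452   97.85523833]
```

View pics/w1.png

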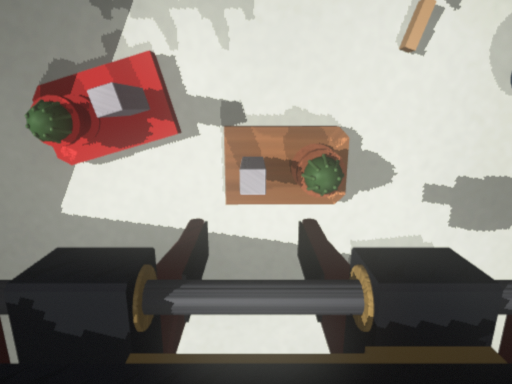

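The wrist view shows the brown tray with its post at (252,180), square to the fingers, and the pot at (322,175). I descend and grip.

```bash
python3 -m creep '[0,0.002,-0.04,0,0,0.002,-0.08,0,0,0.002,-0.11,0,0,0.002,-0.14,0,0,0.002,-0.155,0,0,0.002,-0.163,0,0,0.002,-0.163,0,0,0.002,-0.163,0]'
python3 -m creep '[0,0,0,0,0,0,0,0,0,0,0,0,0,0,0,0,0,0,0,0,0,0,0,0]' 0
```

```text
t: 3.28
ee_pos: [445.9, -222.1, 60.0]
orientation: [1.882, 2.515, 0.0]
ft_force: [0.2, 0.5, 0.2]
width: 48.3
grasp_force: 0.0
t: 3.78
ee_pos: [445.5, -222.2, 60.5]
orientation: [1.882, 2.515, -0.0]
ft_force: [-4.0, -0.4, 7.9]
width: 23.7
grasp_force: 30.0
```

```bash
python3 -m creep '[0.003,0.012,0,0.09,0.006,0.024,0,0.18,0.009,0.036,0,0.27,0.012,0.048,0,0.36,0.015,0.06,0,0.45,0.018,0.072,0,0.54,0.021,0.084,0,0.63,0.024,0.096,0,0.72,0.027,0.108,0,0.81,0.029,0.119,0,0.90]'
python3 -m creep '[0,0,0,0,0,0,0,0]'
cat > look.py <<'E'
from h import *
import sys
o=get_obs();print("tcp",o["ee_pos"].round(1),"F",o["ft_force"].round(1))
R=Ro.from_rotvec(o["orientation"]).as_matrix();print("tool y deg",np.degrees(np.arctan2(R[1,1],R[0,1])))
DO=np.array([564.3,115.]);DA=67.9
for n in ("top","scene"):
    c=cal(n);im,d=cams.get_image(n);P=cloud(c,d);cv2.imwrite(f"pics/{n}_{o['t']:.1f}.png",im[...,::-1])
    a=np.radians(DA);D=np.array([[np.cos(a),-np.sin(a)],[np.sin(a),np.cos(a)]])
    L=(P[...,:2]-DO)@D
    ex=float(sys.argv[1])  # expected dock x
    i=im.astype(int);hs=cv2.cvtColor(im,cv2.COLOR_RGB2HSV)
    m=(d>0)&(abs(P[...,2]-20)<4.5)&(abs(L[...,0]-ex)<85)&(abs(L[...,1])<60)&(hs[...,0]<16)&(hs[...,1]>90)
    q=L[m].astype(np.float32);r=cv2.minAreaRect(q);print(n,len(q),np.round(r[0],1),np.round(r[1],1),round(r[2],1))
E
python3 look.py -200
```

```text
t: 4.62
ee_pos: [476.3, -103.2, 60.6]
orientation: [0.593, 3.081, -0.001]
ft_force: [0.8, -4.9, 2.3]
width: 24.0
grasp_force: 30.0
t: 4.78
ee_pos: [476.2, -102.6, 60.6]
orientation: [0.604, 3.08, 0.001]
ft_force: [4.4, 4.2, 6.2]
width: 23.8
grasp_force: 30.0
tcp [ 476.2 -102.6   60.6] F [4.4 4.2 6.2]
tool y deg 67.81492246498729
top 235 [-142.8   10.1] [43.1 90.9] 33.0
scene 716 [-197.1   -3.7] [ 94.  137.1] 89.6
```

```bash
cat > wl.py <<'E'
from h import *
import sys
c=cal("wrist");im,d=cams.get_image("wrist");t=get_obs()["t"];cv2.imwrite(f"pics/w_{t:.1f}.png",im[...,::-1]);P=cloud(c,d)
DO=np.array([564.3,115.]);a=np.radians(67.9);D=np.array([[np.cos(a),-np.sin(a)],[np.sin(a),np.cos(a)]])
L=(P[...,:2]-DO)@D;z=P[...,2];x,y=L[...,0],L[...,1];ok=d>0
hs=cv2.cvtColor(im,cv2.COLOR_RGB2HSV);ex=float(sys.argv[1])
def edges(m,l,lo,hi):
    for b in range(lo,hi,20):
        q=y[m&(x>=b)&(x<b+20)]
        if len(q)>15: print(l,b,len(q),np.percentile(q,[1,50,99]).round(1))
rail=ok&(z>12)&(z<18)
edges(rail&(y>30)&(y<80),"L",-160,100); edges(rail&(y<-35)&(y>-80)&(x>-50),"R",-160,100)
edges(ok&(abs(z-20)<2.5)&(abs(y)<56),"tray",int(ex-70),int(ex+70))
E
python3 wl.py -197
```

```text
L -160 477 [40.7 68.1 76. ]
L -140 713 [54.1 63.3 72.2]
L -120 679 [48.5 56.  64.6]
L -100 635 [48.4 54.6 60.1]
L -80 240 [48.3 53.9 60.1]
tray -267 2246 [-13.3  18.6  41.3]
tray -247 1622 [ 8.  25.  41.3]
tray -227 2071 [-4.9 20.6 41.1]
tray -207 2780 [-24.4  12.7  41. ]
tray -187 1209 [-23.8  29.4  41. ]
tray -167 1034 [18.6 31.  40.9]
tray -147 1385 [ 5.  23.6 40.5]
```

```bash
ls -t pics/w_*|head -1|xargs -I{} cp {} pics/wv.png
```

```text
(no output)
```

View pics/wv.png

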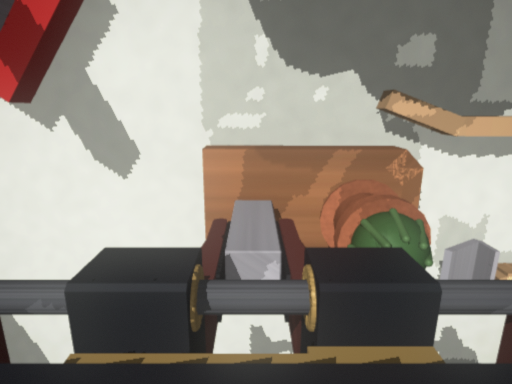

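The wrist view shows the tray's left edge at row 148, the left rail at (480,125) and the nose of the catch at (468,260). The tray sits 4 mm too far to the right, so I correct that while advancing.

```bash
python3 -m creep '[-0.002,0.004,0,0,-0.001,0.009,0,0,0.001,0.013,0,0,0.003,0.018,0,0,0.004,0.021,0,0,0.004,0.021,0,0]'; python3 wl.py -176; python3 -c "
from h import *
from look import *" -176
```

```text
t: 5.43
ee_pos: [478.8, -83.0, 60.5]
orientation: [0.605, 3.082, -0.001]
ft_force: [-0.8, -4.1, 10.2]
width: 23.8
grasp_force: 30.0
L -160 456 [46.  68.5 75.7]
L -140 719 [46.  63.  72.1]
L -120 654 [48.7 56.3 64.5]
L -100 625 [48.6 54.4 60.3]
L -80 607 [48.6 54.3 60.2]
L -60 228 [48.5 53.9 59.8]
R -60 31 [-48.2 -47.8 -47.1]
R -40 29 [-48.5 -48.  -47.2]
tray -246 2170 [-4.  24.5 46.3]
tray -226 1642 [13.  30.3 46.3]
tray -206 2124 [-2.1 25.  46.2]
tray -186 2723 [-19.5  18.5  46.1]
tray -166 1139 [18.5 35.3 46.2]
tray -146 1050 [22.8 35.9 46.1]
tray -126 1296 [10.  28.2 45.8]
tcp [478.8 -83.   60.5] F [-1.5 -2.8 10.5]
tool y deg 67.77830335474702
top 175 [-119.6   14.5] [36.6 85. ] 29.6
scene 718 [-177.6    1.1] [137.9  91.4] 0.1
```

```bash
python3 -m creep '[0.0035,0.0072,0.0004,0,0.0065,0.0146,0.0004,0,0.0095,0.022,0.0004,0,0.0125,0.0294,0.0004,0,0.0155,0.0369,0.0004,0,0.0155,0.0369,0.0004,0]'; python3 wl.py -136; python3 look.py -136
```

```text
t: 6.08
ee_pos: [494.0, -45.2, 60.5]
orientation: [-0.606, -3.083, 0.0]
ft_force: [-1.5, 0.6, 7.1]
width: 24.0
grasp_force: 30.0
L -160 418 [46.2 68.2 76. ]
L -140 709 [46.1 63.3 72.3]
L -120 673 [46.1 55.9 64.5]
L -100 640 [46.  54.  60.2]
L -80 642 [48.2 54.  60.1]
L -60 629 [48.2 54.4 60.1]
L -40 626 [48.1 53.9 60.1]
L -20 279 [48.1 53.8 60. ]
R -40 45 [-48.5 -47.8 -47.3]
R -20 41 [-48.6 -47.9 -47.3]
R 0 33 [-77.3 -48.  -47.5]
tray -206 2207 [-5.  24.2 46.4]
tray -186 1644 [13.2 30.5 46.4]
tray -166 2092 [-0.6 25.3 46.3]
tray -146 2749 [-19.2  18.3  46.1]
tray -126 1175 [-17.2  35.   46.3]
tray -106 1049 [23.4 36.2 46.2]
tray -86 1342 [10.  28.4 46.1]
tcp [494.  -45.2  60.5] F [-0.7  2.3  6.7]
tool y deg 67.76642844754062
top 68 [-71.8  20.1] [17.9 59.3] 24.5
scene 623 [-136.4    6.7] [102.4 138.5] 89.6
```

```bash
python3 -m creep '[0.0039,0.0073,0,0,0.007,0.015,0,0,0.01,0.0227,0,0,0.0132,0.0304,0,0,0.0164,0.0381,0,0,0.0195,0.0458,0,0,0.0227,0.0536,0,0,0.0258,0.0613,0,0,0.029,0.069,0,0,0.029,0.069,0,0]'; python3 wl.py -61
```

```text
t: 7.07
ee_pos: [522.9, 23.7, 60.5]
orientation: [-0.605, -3.082, 0.001]
ft_force: [-1.6, 1.7, 6.2]
width: 23.9
grasp_force: 30.0
L -160 380 [62.1 68.8 76. ]
L -140 699 [45.6 63.3 72.4]
L -120 679 [45.6 56.4 65.1]
L -100 637 [45.5 54.4 60.2]
L -80 634 [45.4 54.2 60.1]
L -60 654 [45.3 53.9 60.1]
L -40 667 [45.3 53.8 60. ]
L -20 655 [45.2 53.8 60. ]
L 0 635 [48.  53.8 59.9]
L 20 630 [48.  54.  59.9]
L 40 635 [47.9 54.2 59.8]
L 60 101 [47.9 52.9 59.8]
R 20 28 [-49.  -48.1 -47.6]
R 40 61 [-49.1 -48.2 -47.5]
R 60 62 [-49.1 -48.2 -47.4]
R 80 16 [-49.  -48.5 -47.7]
tray -131 2196 [-5.2 23.8 45.6]
tray -111 1621 [12.5 29.4 45.6]
tray -91 2123 [-2.  24.5 45.5]
tray -71 2748 [-19.9  17.7  45.4]
tray -51 1162 [16.1 34.2 45.4]
tray -31 1052 [22.8 35.4 45.4]
tray -11 1325 [ 9.5 27.5 45. ]
```

```bash
python3 -m creep '[0.0026,0.0065,0,0,0.0053,0.013,0,0,0.0079,0.0195,0,0,0.0105,0.026,0,0,0.0132,0.0325,0,0,0.0158,0.039,0,0,0.0184,0.0454,0,0,0.0203,0.05,0,0,0.0203,0.05,0,0]'; python3 -m creep '[0.0004,0.0009,0,0,0.0008,0.0018,0,0,0.0011,0.0028,0,0,0.0015,0.0037,0,0]'; python3 wl.py -4 | grep -v R; python3 look.py -4; cp $(ls -t pics/scene_*|head -1) pics/sv.png
```

```text
t: 7.87
ee_pos: [542.9, 73.2, 60.5]
orientation: [-0.606, -3.082, 0.001]
ft_force: [-3.5, -3.0, 8.6]
width: 23.8
grasp_force: 30.0
t: 8.2
ee_pos: [543.9, 75.7, 60.5]
orientation: [-0.606, -3.081, 0.003]
ft_force: [-4.1, -9.5, 9.9]
width: 23.9
grasp_force: 30.0
L -160 385 [61.8 69.1 76.3]
L -140 703 [54.9 63.6 72.7]
L -120 662 [48.6 56.7 65.4]
L -100 635 [48.5 54.8 60.4]
L -80 659 [45.7 54.2 60.3]
L -60 653 [45.6 54.1 60.2]
L -40 664 [45.5 54.1 60.2]
L -20 650 [45.5 54.  60.1]
L 0 659 [45.3 53.5 60. ]
L 20 647 [45.3 53.4 59.5]
L 40 620 [45.2 53.8 59.5]
L 60 597 [48.1 53.9 59.4]
L 80 604 [48.1 53.8 59.4]
tray -74 2136 [-3.  24.2 45.7]
tray -54 1644 [12.6 29.7 45.7]
tray -34 2154 [-3.9 24.  45.5]
tray -14 2694 [-19.9  18.4  45.4]
tray 6 1126 [19.1 34.8 45.4]
tray 26 1070 [21.6 35.  45.4]
tray 46 1253 [ 9.1 27.2 44.9]
tcp [543.9  75.8  60.5] F [-4.  -8.3  9.9]
tool y deg 67.75475020923538
top 0 [0. 0.] [0. 0.] 0.0
scene 675 [3.2 5.5] [103.2 152.8] 89.1
```

```bash
python3 -m creep '[0,0,0.0006,0,0.0004,0.0009,0.0006,0,0.0008,0.0018,0.0006,0,0.0008,0.0018,0.0006,0]'|grep -E "ee|ft"; python3 -m creep '[0.0004,0.0009,0,0,0.0008,0.0018,0,0,0.0008,0.0018,0,0]'|grep -E "ee|ft"; python3 -m creep '[0.0004,0.0009,0,0,0.0008,0.0018,0,0,0.0008,0.0018,0,0]'|grep -E "ee|ft"
```

```text
ee_pos: [544.8, 78.5, 60.5]
ft_force: [-2.2, -4.3, 4.3]
ee_pos: [545.7, 80.4, 60.6]
ft_force: [-1.9, -4.4, 3.4]
ee_pos: [546.5, 82.2, 60.6]
ft_force: [-2.4, -5.3, 4.2]
```

```bash
for i in 1; do python3 -m creep '[0.0004,0.0009,0,0,0.0008,0.0018,0,0,0.0008,0.0018,0,0]'|grep -E "ee|ft"; done; python3 -m creep '[0.0004,0.0009,0,0,0.0008,0.0018,0,0,0.0008,0.0018,0,0]'|grep -E "ee|ft"
python3 - <<'E'
from h import *
im,d=cams.get_image("scene");cv2.imwrite("pics/s3.png",cv2.resize(im[150:260,210:370,::-1],None,fx=4.5,fy=4.5,interpolation=cv2.INTER_CUBIC))
E
```

```text
ee_pos: [547.2, 84.0, 60.6]
ft_force: [-2.3, -4.1, 3.6]
ee_pos: [548.0, 85.8, 60.6]
ft_force: [-2.6, -4.3, 3.6]
```

View pics/s3.png

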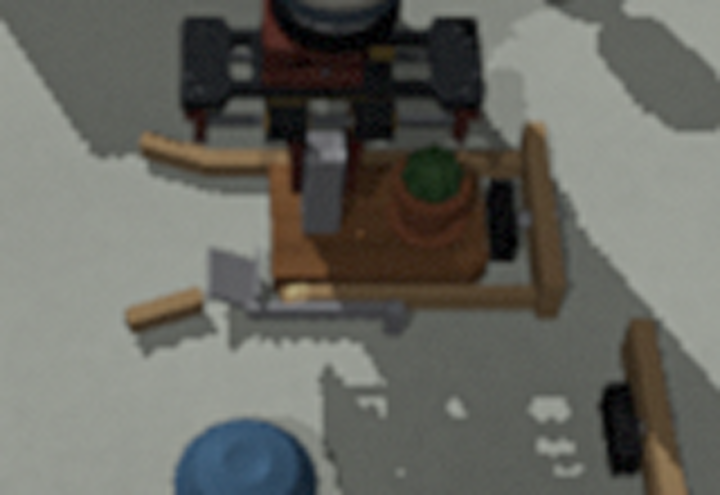

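The scene view shows the tray's rear edge at x≈272, just past the nose at (235,278), which looks down. The front edge at x≈487 is almost on the pad. I continue gently, watching the force.

```bash
python3 -m creep '[0.0002,0.0005,0,0,0.0004,0.0009,0,0,0.0004,0.0009,0,0]'|grep -E "ee|ft"; python3 -m creep '[0.0002,0.0005,0,0,0.0004,0.0009,0,0,0.0004,0.0009,0,0]'|grep -E "ee|ft"
```

```text
ee_pos: [548.4, 86.7, 60.6]
ft_force: [-2.6, -4.4, 3.5]
ee_pos: [548.8, 87.6, 60.6]
ft_force: [-3.0, -4.8, 4.7]
```

```bash
for k in 1; do python3 -m creep '[0.0002,0.0005,0,0,0.0004,0.0009,0,0,0.0004,0.0009,0,0]'|grep -E "ee|ft"; done; python3 -m creep '[0.0002,0.0005,0,0,0.0004,0.0009,0,0,0.0004,0.0009,0,0]'|grep -E "ee|ft"; python3 -m creep '[0.0002,0.0005,0,0,0.0004,0.0009,0,0,0.0004,0.0009,0,0]'|grep -E "ee|ft"
```

```text
ee_pos: [549.2, 88.5, 60.6]
ft_force: [-3.1, -4.2, 4.4]
ee_pos: [549.5, 89.1, 60.6]
ft_force: [-3.0, -7.1, 4.6]
ee_pos: [549.5, 89.2, 60.7]
ft_force: [-4.6, -12.4, 8.2]
```

```bash
python3 -m creep '[0.0001,0.0003,0,0,0.0001,0.0003,0,0,0.0001,0.0003,0,0,0.0001,0.0003,0,0,0.0001,0.0003,0,0]'|grep -E "ee|ft"
python3 - <<'E'
from h import *
im,d=cams.get_image("scene");c=cal("scene");P=cloud(c,d)
cv2.imwrite("pics/s4.png",cv2.resize(im[185:235,240:330,::-1],None,fx=8,fy=8,interpolation=cv2.INTER_CUBIC))
f=np.load("scene0.npz");P0=cloud(c,f["d"])
a=np.radians(67.9);D=np.array([[np.cos(a),-np.sin(a)],[np.sin(a),np.cos(a)]])
for p in(P0,P):
    L=(p[...,:2]-[564.3,115])@D
    m=(abs(L[...,0]+95)<18)&(L[...,1]>-63)&(L[...,1]<-24)&(p[...,2]>8);print("nose top z",m.sum(),np.percentile(p[m][:,2],[10,50,90]).round(1))
E
```

```text
ee_pos: [549.5, 89.2, 60.7]
ft_force: [-5.0, -12.8, 9.2]
nose top z 121 [13.4 19.7 25.1]
nose top z 281 [ 14.2 164.4 403.4]
```

View pics/s4.png

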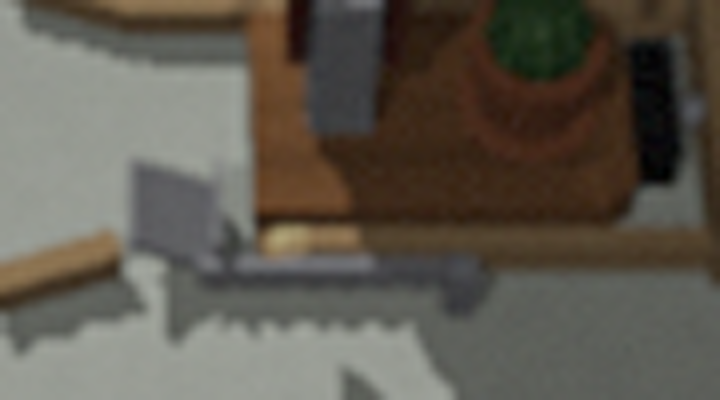

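The catch is down, with the nose at (175,205) behind the tray's rear edge at x≈255, and the tray is against the pad at x≈640. I now draw it back.

```bash
python3 -m creep '[-0.0006,-0.0014,0.0002,0,-0.0011,-0.0028,0.0002,0,-0.0017,-0.0042,0.0002,0,-0.0023,-0.0056,0.0002,0,-0.0028,-0.007,0.0002,0,-0.0032,-0.0079,0.0002,0,-0.0032,-0.0079,0.0002,0]'|grep -E "ee|ft"; python3 -m creep '[-0.0002,-0.0005,0,0,-0.0004,-0.0009,0,0,-0.0004,-0.0009,0,0]'|grep -E "ee|ft"
```

```text
ee_pos: [547.4, 83.3, 60.6]
ft_force: [-0.1, -0.7, -4.1]
ee_pos: [547.1, 82.5, 60.7]
ft_force: [0.2, -0.2, -5.1]
```

```bash
python3 -m creep '[-0.0002,-0.0005,-0.0003,0,-0.0004,-0.0009,-0.0003,0,-0.0006,-0.0014,-0.0003,0,-0.0008,-0.0018,-0.0003,0,-0.0008,-0.0018,-0.0003,0]'|grep -E "ee|ft"; python3 -m creep '[-0.0002,-0.0005,0,0,-0.0004,-0.0009,0,0,-0.0004,-0.0009,0,0]'|grep -E "ee|ft";  python3 -m creep '[-0.0002,-0.0005,0,0,-0.0004,-0.0009,0,0,-0.0004,-0.0009,0,0]'|grep -E "ee|ft"
```

```text
ee_pos: [546.5, 80.7, 60.5]
ft_force: [-0.3, -1.1, -4.5]
ee_pos: [546.1, 79.8, 60.6]
ft_force: [-0.4, -0.2, -4.3]
ee_pos: [545.7, 78.9, 60.6]
ft_force: [1.4, 0.4, -5.0]
```

```bash
python3 -m creep '[-0.0002,-0.0005,-0.0004,0,-0.0004,-0.0009,-0.0004,0,-0.0004,-0.0009,-0.0004,0]'|grep -E "ee|ft"; python3 -m creep '[-0.0002,-0.0005,0,0,-0.0004,-0.0009,0,0,-0.0004,-0.0009,0,0]'|grep -E "ee|ft"
```

```text
ee_pos: [545.8, 78.4, 60.5]
ft_force: [-0.7, 2.5, 0.6]
ee_pos: [545.7, 78.1, 60.6]
ft_force: [0.1, 7.6, 0.0]
```

```bash
python3 -m creep '[-0.0002,-0.0005,0,0,-0.0002,-0.0005,0,0,-0.0002,-0.0005,0,0,-0.0002,-0.0005,0,0,-0.0002,-0.0005,0,0,-0.0002,-0.0005,0,0]'|grep -E "ee|ft"
python3 - <<'E'
from h import *
im,d=cams.get_image("scene")
cv2.imwrite("pics/s5.png",cv2.resize(im[185:235,240:330,::-1],None,fx=8,fy=8,interpolation=cv2.INTER_CUBIC))
E
```

```text
ee_pos: [545.7, 78.1, 60.6]
ft_force: [-0.5, 10.0, -0.4]
```

View pics/s5.png

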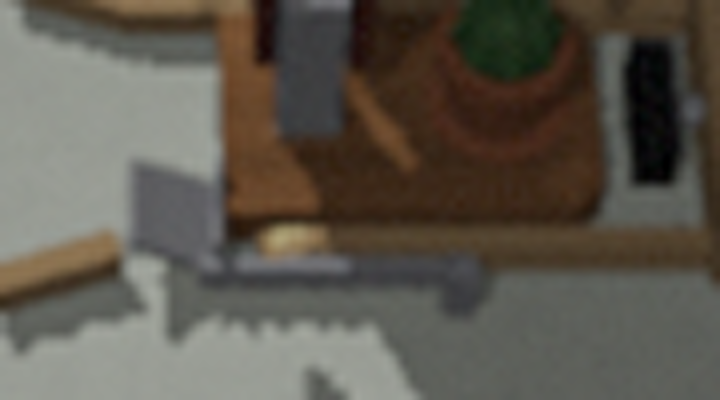

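The tray's rear edge at x≈222 bears on the dropped nose with about 9 N. I relax the pull, open the fingers only partly because of the pot, then rise.

```bash
python3 -m creep '[0.0004,0.0012,0,0,0.0006,0.0017,0,0,0.0006,0.0017,0,0]'|grep -E "ee|ft"; python3 -m creep '[0,0,0,0,0,0,0,0,0,0,0,0,0,0,0,0]' 0.55; python3 -m creep '[0,0,0.02,0,0,0,0.05,0,0,0,0.09,0,0,0,0.13,0,0,0,0.16,0,0,0,0.16,0,0,0,0.16,0,0,0,0.16,0]'; python3 look.py -2;python3 wl.py -2 | grep -E "tray|L"
```

```text
ee_pos: [545.7, 78.4, 60.5]
ft_force: [-0.2, 1.2, 3.0]
t: 14.83
ee_pos: [545.3, 78.2, 60.1]
orientation: [-0.601, -3.083, 0.0]
ft_force: [0.2, 0.2, -0.1]
width: 46.4
grasp_force: 0.0
t: 15.5
ee_pos: [544.7, 78.2, 219.5]
orientation: [-0.601, -3.083, 0.001]
ft_force: [0.5, -0.9, -0.1]
width: 48.6
grasp_force: 0.0
tcp [544.7  78.2 219.5] F [ 0.5 -0.9 -0.1]
tool y deg 67.94942240355877
top 210 [ 7.8 28.2] [109.6  30.3] 9.4
scene 739 [1.1 3.8] [107.9 144. ] 89.9
L -160 120 [61.7 68.2 75.3]
L -140 220 [54.4 62.9 71.3]
L -120 212 [48.8 56.4 64.8]
L -100 198 [48.8 54.2 59.7]
L -80 214 [44.4 54.3 59.7]
L -60 235 [44.4 53.2 59.7]
L -40 232 [44.4 53.2 59.6]
L -20 217 [44.5 53.2 58.7]
L 0 212 [43.7 52.2 58.7]
L 20 215 [44.6 53.2 58.7]
L 40 211 [44.6 53.2 58.7]
L 60 194 [47.8 53.3 58.7]
L 80 199 [47.8 53.3 58.7]
tray -72 1273 [-45.1   4.7  43.7]
tray -52 698 [-45.2  22.8  43.8]
tray -32 1194 [-45.2   6.   43.7]
tray -12 1305 [-44.9   2.4  43.7]
tray 8 628 [-45.2  25.6  44.7]
tray 28 473 [-48.9  30.6  48.3]
tray 48 688 [-51.   18.9  44.4]
```

```bash
python3 -c "
from workcell import ticket
print(ticket.close_job())"
```

```text
the job is handed in; nothing more can be done
None
```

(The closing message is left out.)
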